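# Shut the viewer's amber cover and switch on its lamp

### The arm

A 6-joint arm with a two-finger parallel gripper is mounted at the origin on a cart in front of the work surface, level with it; the furniture and walls round the work are solid. World frame = base frame: x ahead of the robot, y to its left, z up, the work surface at z = 0. Lengths are in m, angles in rad, forces in N, time in s.
With the tool pointing down it reaches from about 0.275 to 0.75 m from the base axis. Payload 10.2 kg.
Tool frame: the origin (TCP) lies between the finger pads; the fingertips stand 22 mm ahead of it and the grasp point (between the pads) lies 3 mm ahead of it; z points along the fingers, y is the line along which they close (so a half turn about z gives the same grasp; the last joint's range is limited). The gripper opens to 88 mm and grips with 3 to 60 N. Pads are 18 mm wide; open, the fingers measure 123 mm over their backs; the gripper's body (75 mm by 187 mm) begins 45 mm behind the grasp point.
Start: joints at [1.011, 0.313, 1.498, -0, 1.331, -0.223], TCP at [0.174, 0.496, 0.261] pointing down, gripper open.
Joint ranges: [-2.94, 2.94], [-0.97, 2.17], [0.19, 2.56], [-1.23, 4.37], [0.02, 3.11], [-2.88, 2.88]. Speed limits (rad/s): [2.39, 2.39, 3.01, 3.14, 3.14, 3.14].

### API

Orientations are given as a unit quaternion [x, y, z, w].
In Python, from workcell import bot gives the robot as it stands.
- The arm moves only by the shell command python3 -m crank 'ROWS'. ROWS is JSON, a list of rows, each an object with "grip": the opening, from -1 (shut) to 1 (fully open), so that 0 is half open; "xyz": the shift along the tool's x, y, z in m, a list of three; "yaw": the turn about the tool's z in rad. In form: [{"grip": grip, "xyz": [dx, dy, dz], "yaw": yaw}, ...]. A call has exactly 10 rows; each row is the pose to reach, as a shift and turn from the pose commanded when the call began, along the tool's axes at that moment; what a row does not reach only later rows make up. A row lasts 1/12 s, in which the tool goes at most 41.7 mm and 7.16 degrees, less where a joint would pass 70% of its speed; a pose out of reach is approached as far as the arm can. A call with a gripper value outside its range is refused whole. The fingers move at their own pace and stop on an object; the grip force is fixed at half the most. Time passes only in rows, so rows that repeat a pose let the fingers close, or fill a call up. It gives the time, the measured TCP pose, the force, the opening and the grip force at its end, in the units of the state.
- bot.sense(): the state, without advancing time (a new reading comes with each control period).
- bot.read_camera(name): name is "side" or "top"; returns a dict with "pixels" (400x640x3 uint8, red, green, blue), "fov_y" (degrees; the focal length in pixels is half the picture's height over the tangent of half this angle, whatever the lens; pixels are square), "cx", "cy" (the principal point, pixels), "k1" (the pictures are not rectified: a ray, as slopes to the right and down, at radius r is drawn at 1 + k1 r^2 times it, then the intrinsics apply), "rvec" (rotation vector, rad) and "tvec" (3), from world to camera coordinates, as OpenCV has them. Camera axes: x right, y down, z forward; pixel columns grow to the right and rows downward; lengths in m; the calibration is good to about 2 mm. A picture is of the moment at which its call begins. There is no depth.
- bot.close_job(): hands the job in; it is judged then, once.
The state is a dict: "time_s": time; "joint_pos": joint angles; "qd": joint speeds; "tau": joint torques, N m; "ee_pos": TCP position; "orientation": TCP orientation; "contact_force": force on the tool from outside, world axes, zero at the start; "ft_torque": the same for the moment, N m; "width": finger opening in m; "gripper_force": force on a finger pad.
Only numpy, scipy, OpenCV 4.12 (cv2) and the standard library are available. Lean on these libraries where they do the work, as an engineer would, in place of code of your own. Each camera call takes 0.05 s, during which the arm holds its last target. There are 200 camera calls.

### The job

Get the fluorescence viewer ready for looking at the two petri dishes inside it: with the fingertips or the outside of the fingers, push its thrown-back amber cover over and gently down until it lies fully shut on the box. Only then switch the lamp on by pressing the raised half of the rocker switch all the way down. Only push and press, pinch or lift nothing, do not slam or force the cover, and leave the dishes and everything else on the bench where they are.

Things in the scene. Friction and masses are not known exactly. Their poses are not given: they have to be found in the camera images.
- viewer: fluorescence viewer, fixed: grey box 205 mm deep (its x), 200 wide (y), 75 high. Origin: centre of the underside, on the work surface; x points from the front to the hinged back, z up. Behind x = -47 mm it is an open well: white stage at z = 32, walls 7 mm thick, rim at z = 75. In front of that a control strip, top at z = 45 mm.
- cover (a joint): angle of the viewer's amber cover, rad: 0 = shut flat on the rim, 1.57 = upright, up to 1.9 = leaning back. Friction hinge (0.3 N m): it stays at any angle, so push it all the way, 2 to 4 N near the free edge. Hinge line along the viewer's y at its x = 103.5, z = 77.5 mm. Plate 4 mm thick, 196 wide, free edge 150 mm from the hinge; a 60 mm wide tab mid-edge reaches 163 mm.
- cover_edge (a point): point in the middle of the cover's free edge, 148 mm from the hinge line, half way through the plate. It turns with the cover: its x points along the plate to the hinge, its z is the normal of the cover's outer face (up when shut, to the back when upright)
- rocker (a joint): angle of the lamp's rocker switch in rad: 0 = off, 0.34 = fully on (end stop). It turns about a line parallel to the viewer's x and stays where it is left; about 3 N on the raised half moves it.
- rocker_press (a point): middle of the top face of the rocker's on half, the half toward the viewer's -y, with a small raised dot; raised when off. Black rocker 24 mm (viewer's x) by 41 mm (y), at the left of the control strip, centre at the viewer's x = -75.5, y = 55, pivot z = 54 mm. The point lies 62 mm above the work surface when off and 57 mm when on, still 12 mm above the strip.
- dishes: two stacked petri dishes, 82 mm across, 22 mm high, origin at the centre of the underside; loose on the stage in the viewer's well, to be left alone
- amber_bottle: amber glass bottle with black screw cap, 58 mm across, 115 mm tall, stands to the right of the viewer; loose, a bystander; origin at its underside
- bench_timer: white wedge-shaped bench timer, 47x68x66 mm, stands to the left of the viewer; loose, a bystander; origin at its underside
- beaker: clear 100 ml glass beaker, 51 mm across, 69 mm tall, stands behind and to the right of the viewer; loose, a bystander; origin at its underside

How it is judged:
By the outcome, as a careful person would: the job done as asked, in the order asked, and still so for the second after the job is handed in, with the robot touching nothing.
It also fails if it takes over 42 s, if anything falls off the work surface, if the arm or the gripper's body presses on something with over 40 N, if the wrist force passes 120 N, or if a joint passes its speed limit or range.

## Working session

There is one attempt and no reset: what is moved stays moved. The work goes in short steps, Python scripts to look and compute and a shell command to move; the robot and the scene stay as the last step left them, time stands still between calls to the robot, and variables do not carry over. Pictures are saved under pics/ and viewed, at most 10 in all, crops included, and the job is handed in when it is done.

```bash
mkdir -p pics; cat > h.py <<'E'
import numpy as np, cv2
from workcell import bot
def cam(n,f=None):
    c=bot.read_camera(n)
    if f: cv2.imwrite('pics/'+f,c['pixels'][:,:,::-1])
    return c
def proj(c,P):
    R=cv2.Rodrigues(np.array(c['rvec'],float))[0]; p=np.atleast_2d(P)@R.T+np.array(c['tvec'])
    s=p[:,:2]/p[:,2:]; r2=(s**2).sum(1,keepdims=True); s=s*(1+c['k1']*r2)
    f=200/np.tan(np.radians(c['fov_y'])/2); return s*f+[c['cx'],c['cy']]
E
python3 - <<'E'
from h import *
for n in('side','top'):
    c=cam(n,n+'0.png'); c.pop('pixels'); print(c)
print(bot.sense())
E
```

```text
{'fov_y': 49.73666077653553, 'cx': 320.112697286377, 'cy': 200.49627711569255, 'k1': 0.0065335764264137924, 'rvec': array([ 0.45081221, -2.72488042,  1.20443049]), 'tvec': array([0.60843186, 0.00909557, 0.96903295])}
{'fov_y': 57.78649255194454, 'cx': 312.98964646624086, 'cy': 202.82063191502363, 'k1': -0.03752407011773102, 'rvec': array([ 2.18980511, -2.14992716,  0.1596131 ]), 'tvec': array([0.22727571, 0.54279111, 0.86837811])}
{'time_s': 0.1, 'joint_pos': array([ 1.01059175e+00,  3.13339796e-01,  1.49831232e+00, -1.04816357e-05,
        1.33099162e+00, -2.23385529e-01]), 'qd': array([ 8.60130971e-05, -3.31248547e-04, -1.10552580e-03, -8.69227153e-04,
        4.36311549e-04,  5.19085312e-04]), 'tau': array([ 2.73337835e-03, -4.02809286e+01, -2.52646261e+01,  6.95095723e-02,
        3.42092291e-02, -1.03443701e-04]), 'ee_pos': array([0.17341325, 0.49534092, 0.26026441]), 'orientation': array([ 1.67613336e-01,  9.85852673e-01, -4.87662693e-04, -1.95972669e-04]), 'contact_force': array([ 0.1598442 , -0.13506083, -0.70770757]), 'ft_torque': array([-0.03257676, -0.02414757, -0.04543137]), 'gripper_force': 0.0, 'width': 0.08775944510911828}
```

View pics/side0.png

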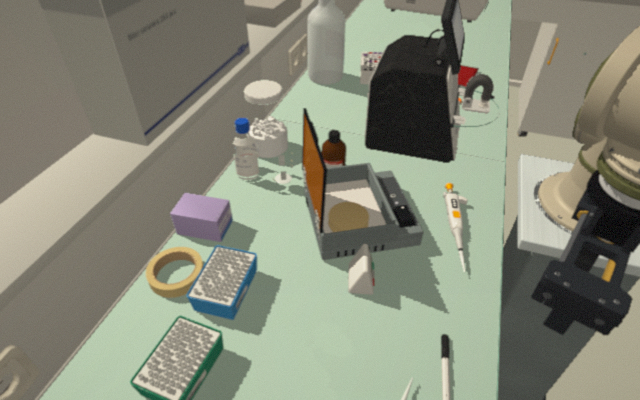

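View pics/top0.png

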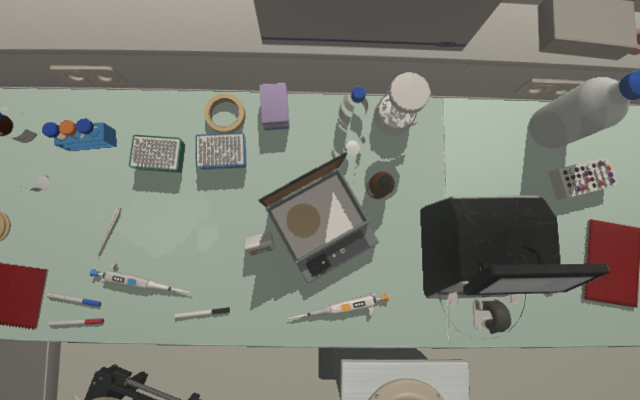

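The side view shows the viewer near (360,215) with its amber cover upright at (313,170). The top view shows the box near (318,222), with the rocker near (320,262). I'll take enlarged crops to get the corners.

```bash
python3 - <<'E'
import cv2,numpy as np
a=cv2.imread('pics/top0.png')[140:290,240:400]; b=cv2.imread('pics/side0.png')[100:265,290:430]
cv2.imwrite('pics/t1.png',cv2.resize(a,None,fx=5,fy=4,interpolation=2)[:600]) if 0 else cv2.imwrite('pics/t1.png',cv2.resize(a,None,fx=4,fy=4,interpolation=2))
cv2.imwrite('pics/s1.png',cv2.resize(b,None,fx=3.6,fy=3.6,interpolation=2))
E
```

```text
(no output)
```

View pics/t1.png

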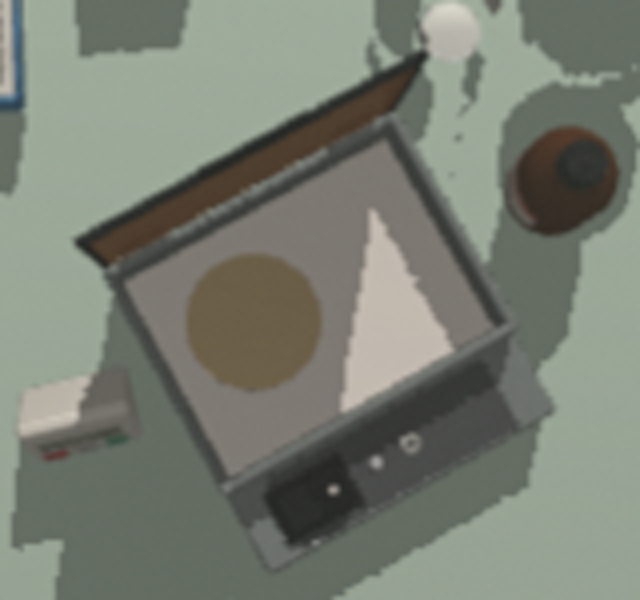

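View pics/s1.png

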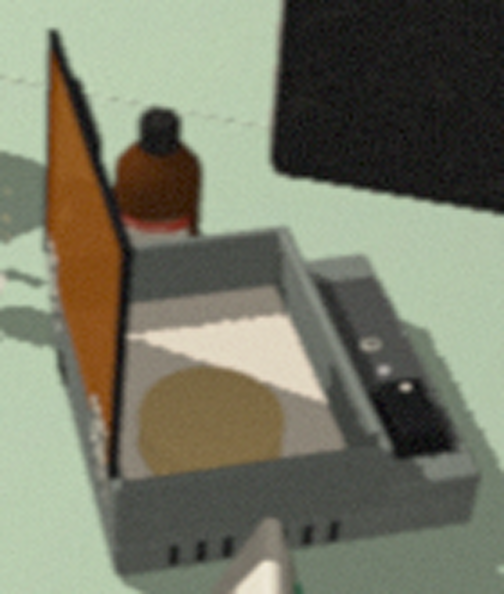

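The crops show these points, in crop pixels. Top: rim front corners at (228,490) and (512,325), strip corners at (275,570) and (552,408), cover corners at (80,240) and (425,55), dot at (333,490). Side: cover corners at (52,32) and (125,250), dot at (405,387). Next I'll fit the pose and cover angle.

```bash
cat > fit.py <<'E'
from h import *
from scipy.optimize import least_squares
C={n:cam(n) for n in('top','side')}
T=[((-47,100,75),(228,490)),((-47,-100,75),(512,325)),((-102.5,100,45),(275,570)),((-102.5,-100,45),(552,408)),((102.5,-100,75),(393,118)),('c',98,(80,240)),('c',-98,(425,55))]
S=[((-47,-100,75),(282,230)),((-102.5,100,0),(470,520)),((102.5,100,0),(122,573)),((-102.5,100,45),(475,475)),('c',-98,(52,32)),('c',98,(127,250))]
def W(q,P):
    c,s=np.cos(q[2]),np.sin(q[2]); P=np.array(P)/1e3
    return np.array([q[0]+c*P[0]-s*P[1],q[1]+s*P[0]+c*P[1],P[2]])
def cov(a,y,d=150): return (103.5-d*np.cos(a),y,77.5+d*np.sin(a))
def res(q):
    r=[]
    for n,L,k,o in(('top',T,4,(240,140)),('side',S,3.6,(290,100))):
        for e in L:
            P=cov(q[3],e[1]) if e[0]=='c' else e[0]
            r.append(proj(C[n],W(q,P))[0]-(np.array(e[-1])/k+o))
    return np.ravel(r)
best=min((least_squares(res,[.45,.1,y,1.5],loss='soft_l1') for y in(-1,-.5,0,.5,1)),key=lambda s:s.cost)
if __name__=='__main__':
    q=best.x; print(q,best.cost); print(best.fun.reshape(-1,2).round(1).tolist())
    print('press',W(q,(-75.5,45,62)),proj(C['top'],W(q,(-75.5,45,62)))*4-[960,560])
    for n,P in dict(edge=cov(q[3],0,148),edgeR=cov(q[3],-98),edgeL=cov(q[3],98),shut=(-44.5,0,77.5)).items(): print(n,W(q,P))
    np.save('q.npy',q)
E
python3 fit.py
```

```text
[0.482843   0.21357801 0.52918499 1.52158212] 16.74611164019572
[[-1.5, 0.7], [2.0, -0.3], [-1.6, 0.7], [1.2, -0.2], [0.2, -3.1], [-1.4, 0.7], [0.3, -1.1], [0.6, -2.8], [-0.3, 1.5], [-2.6, 2.3], [1.9, -1.4], [-0.1, -1.4], [0.4, -0.5]]
press [0.39495263 0.21430819 0.062     ] [[328.26442325 488.21365248]]
edge [0.56590126 0.26215237 0.22532081]
edgeR [0.61528966 0.17750726 0.22731838]
edgeL [0.51634299 0.34669814 0.22731838]
shut [0.44442977 0.19111308 0.0775    ]
```

```bash
python3 -m crank '[{"grip":-1,"xyz":[-0.02,0,-0.02],"yaw":0.08},{"grip":-1,"xyz":[-0.055,-0.005,-0.035],"yaw":0.16},{"grip":-1,"xyz":[-0.09,-0.01,-0.04],"yaw":0.24},{"grip":-1,"xyz":[-0.125,-0.014,-0.04],"yaw":0.32},{"grip":-1,"xyz":[-0.16,-0.018,-0.04],"yaw":0.4},{"grip":-1,"xyz":[-0.195,-0.022,-0.04],"yaw":0.48},{"grip":-1,"xyz":[-0.23,-0.026,-0.04],"yaw":0.56},{"grip":-1,"xyz":[-0.265,-0.03,-0.04],"yaw":0.63},{"grip":-1,"xyz":[-0.295,-0.034,-0.04],"yaw":0.68},{"grip":-1,"xyz":[-0.32,-0.036,-0.04],"yaw":0.7}]'
cat > s.py <<'E'
from h import *
from scipy.spatial.transform import Rotation as Ro
q=np.load('q.npy'); s=bot.sense(); R=Ro.from_quat(s['orientation']).as_matrix()
d=s['ee_pos']-[q[0],q[1],0]; c,n=np.cos(q[2]),np.sin(q[2]); V=np.array([[c,n,0],[-n,c,0],[0,0,1]])
print('t',s['time_s'],'view mm',(V@d*1e3).round(1),'yaw_y',np.degrees(np.arctan2(*(V@R)[1::-1,1])).round(2),'z',(V@R)[:,2].round(3),'F_view',(V@s['contact_force']).round(1),'w',s['width'],'j',s['joint_pos'].round(2))
E
python3 s.py
```

```text
time_s: 1.03
ee_pos: [0.4654, 0.3543, 0.3004]
orientation: [0.497, 0.868, -0.0, -0.0]
contact_force: [-0.7, 0.1, 0.5]
width: 0.0236
gripper_force: 0.0
t 1.0333 view mm [ 56.  130.3 300.4] yaw_y 0.05 z [-0.001 -0.    -1.   ] F_view [-0.6  0.4  0.5] w 0.02355939716213069 j [ 0.45  0.43  1.24 -0.    1.48 -0.08]
```

```bash
python3 -m crank '[{"grip":-1,"xyz":[-0.02,0.025,0],"yaw":0},{"grip":-1,"xyz":[-0.045,0.05,0],"yaw":0},{"grip":-1,"xyz":[-0.075,0.075,0],"yaw":0},{"grip":-1,"xyz":[-0.105,0.089,0],"yaw":0},{"grip":-1,"xyz":[-0.13,0.089,0],"yaw":0},{"grip":-1,"xyz":[-0.13,0.089,0.01],"yaw":0},{"grip":-1,"xyz":[-0.13,0.089,0.03],"yaw":0},{"grip":-1,"xyz":[-0.13,0.089,0.055],"yaw":0},{"grip":-1,"xyz":[-0.13,0.089,0.075],"yaw":0},{"grip":-1,"xyz":[-0.13,0.089,0.075],"yaw":0}]'
python3 s.py; python3 - <<'E'
from h import *
for n,x,y in(('side',270,60),('top',220,80)):
    a=cam(n)['pixels'][y:y+200,x:x+200,::-1]; globals()[n]=cv2.resize(a,(400,400))
cv2.imwrite('pics/b2.png',np.hstack([side,top]))
E
```

```text
time_s: 1.87
ee_pos: [0.6045, 0.2892, 0.2209]
orientation: [0.495, 0.869, -0.003, -0.003]
contact_force: [-0.1, 0.9, -1.0]
width: 0.0004
gripper_force: 0.0
t 1.8667 view mm [143.3   3.9 220.9] yaw_y 0.3 z [-0.008  0.002 -1.   ] F_view [ 0.4  0.8 -1. ] w 0.0004211341809133675 j [ 0.27  0.68  1.04  0.    1.43 -0.26]
```

View pics/b2.png

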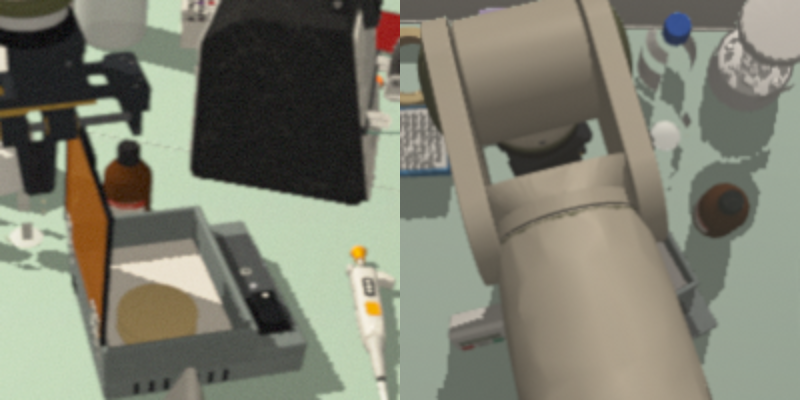

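The side crop shows the closed fingers behind the cover at about crop (40,160), and the gripper body clears the top edge. I'll start the push.

```bash
python3 -m crank '[{"grip":-1,"xyz":[0,-0.01,0],"yaw":0},{"grip":-1,"xyz":[0,-0.018,0],"yaw":0},{"grip":-1,"xyz":[0,-0.023,0],"yaw":0},{"grip":-1,"xyz":[0,-0.027,0],"yaw":0},{"grip":-1,"xyz":[0,-0.031,0.001],"yaw":0},{"grip":-1,"xyz":[0,-0.036,0.001],"yaw":0},{"grip":-1,"xyz":[0,-0.041,0.002],"yaw":0},{"grip":-1,"xyz":[0,-0.046,0.003],"yaw":0},{"grip":-1,"xyz":[0,-0.051,0.004],"yaw":0},{"grip":-1,"xyz":[0,-0.055,0.005],"yaw":0}]'
python3 s.py
```

```text
time_s: 2.8
ee_pos: [0.5587, 0.261, 0.2208]
orientation: [0.495, 0.869, 0.0, 0.0]
contact_force: [1.6, 1.6, 2.6]
width: 0.0005
gripper_force: 1.1
t 2.8 view mm [ 89.4   2.6 220.8] yaw_y 0.28 z [ 0. -0. -1.] F_view [2.2 0.6 2.6] w 0.0005409504480358087 j [ 0.25  0.55  1.26 -0.    1.34 -0.29]
```

```bash
python3 -m crank '[{"grip":-1,"xyz":[0,-0.006,0.001],"yaw":0},{"grip":-1,"xyz":[0,-0.012,0.003],"yaw":0},{"grip":-1,"xyz":[0,-0.018,0.005],"yaw":0},{"grip":-1,"xyz":[0,-0.024,0.008],"yaw":0},{"grip":-1,"xyz":[0,-0.03,0.011],"yaw":0},{"grip":-1,"xyz":[0,-0.035,0.014],"yaw":0},{"grip":-1,"xyz":[0,-0.041,0.018],"yaw":0},{"grip":-1,"xyz":[0,-0.046,0.021],"yaw":0},{"grip":-1,"xyz":[0,-0.051,0.025],"yaw":0},{"grip":-1,"xyz":[0,-0.055,0.029],"yaw":0}]'
python3 s.py
```

```text
time_s: 3.63
ee_pos: [0.5112, 0.2329, 0.1914]
orientation: [0.496, 0.869, -0.0, -0.0]
contact_force: [-0.1, 0.1, 2.0]
width: 0.0005
gripper_force: 0.8
t 3.6333 view mm [ 34.2   2.3 191.4] yaw_y 0.27 z [-0.  0. -1.] F_view [-0.1  0.1  2. ] w 0.0004979873515025979 j [ 0.22  0.45  1.48 -0.    1.21 -0.31]
```

```bash
python3 -m crank '[{"grip":-1,"xyz":[0,-0.004,0.004],"yaw":0},{"grip":-1,"xyz":[0,-0.008,0.009],"yaw":0},{"grip":-1,"xyz":[0,-0.012,0.014],"yaw":0},{"grip":-1,"xyz":[0,-0.016,0.019],"yaw":0},{"grip":-1,"xyz":[0,-0.019,0.025],"yaw":0},{"grip":-1,"xyz":[0,-0.022,0.03],"yaw":0},{"grip":-1,"xyz":[0,-0.025,0.036],"yaw":0},{"grip":-1,"xyz":[0,-0.028,0.041],"yaw":0},{"grip":-1,"xyz":[0,-0.031,0.047],"yaw":0},{"grip":-1,"xyz":[0,-0.033,0.053],"yaw":0}]'
python3 s.py
```

```text
time_s: 4.47
ee_pos: [0.4831, 0.2163, 0.1381]
orientation: [0.495, 0.869, 0.0, 0.0]
contact_force: [0.1, 0.1, 1.0]
width: 0.0003
gripper_force: 0.7
t 4.4667 view mm [  1.6   2.2 138.1] yaw_y 0.28 z [ 0. -0. -1.] F_view [0.1 0.  1. ] w 0.0002829449993495206 j [ 0.2   0.45  1.64 -0.    1.05 -0.33]
```

```bash
python3 -m crank '[{"grip":-1,"xyz":[0,-0.001,0.005],"yaw":0},{"grip":-1,"xyz":[0,-0.002,0.009],"yaw":0},{"grip":-1,"xyz":[0,-0.003,0.013],"yaw":0},{"grip":-1,"xyz":[0,-0.004,0.017],"yaw":0},{"grip":-1,"xyz":[0,-0.005,0.021],"yaw":0},{"grip":-1,"xyz":[0,-0.005,0.024],"yaw":0},{"grip":-1,"xyz":[0,-0.006,0.027],"yaw":0},{"grip":-1,"xyz":[0,-0.006,0.029],"yaw":0},{"grip":-1,"xyz":[0,-0.006,0.031],"yaw":0},{"grip":-1,"xyz":[0,-0.006,0.032],"yaw":0}]'
python3 s.py
python3 -m crank '[{"grip":-1,"xyz":[0,0,0.0005],"yaw":0},{"grip":-1,"xyz":[0,0,0.001],"yaw":0},{"grip":-1,"xyz":[0,0,0.0015],"yaw":0},{"grip":-1,"xyz":[0,0,0.002],"yaw":0},{"grip":-1,"xyz":[0,0,0.0025],"yaw":0},{"grip":-1,"xyz":[0,0,0.003],"yaw":0},{"grip":-1,"xyz":[0,0,0.0035],"yaw":0},{"grip":-1,"xyz":[0,0,0.004],"yaw":0},{"grip":-1,"xyz":[0,0,0.0043],"yaw":0},{"grip":-1,"xyz":[0,0,0.0043],"yaw":0}]'
python3 s.py
```

```text
time_s: 5.3
ee_pos: [0.478, 0.2132, 0.1065]
orientation: [0.495, 0.869, -0.0, -0.0]
contact_force: [-1.3, -0.4, 1.2]
width: -0.0001
gripper_force: 0.6
t 5.3 view mm [ -4.3   2.1 106.5] yaw_y 0.27 z [-0.001  0.    -1.   ] F_view [-1.4  0.3  1.2] w -7.918733815079338e-05 j [ 0.2   0.49  1.69 -0.    0.97 -0.34]
time_s: 6.13
ee_pos: [0.4782, 0.2134, 0.1024]
orientation: [0.495, 0.869, 0.0, 0.0]
contact_force: [-0.2, 0.3, 0.7]
width: 0.0006
gripper_force: 0.0
t 6.1333 view mm [ -4.1   2.2 102.4] yaw_y 0.28 z [ 0. -0. -1.] F_view [0.  0.4 0.7] w 0.0006219347858875981 j [ 0.2   0.49  1.69  0.    0.96 -0.34]
```

```bash
python3 -m crank '[{"grip":-1,"xyz":[0,0,0.0003],"yaw":0},{"grip":-1,"xyz":[0,0,0.0006],"yaw":0},{"grip":-1,"xyz":[0,0,0.0009],"yaw":0},{"grip":-1,"xyz":[0,0,0.0012],"yaw":0},{"grip":-1,"xyz":[0,0,0.0015],"yaw":0},{"grip":-1,"xyz":[0,0,0.0017],"yaw":0},{"grip":-1,"xyz":[0,0,0.0019],"yaw":0},{"grip":-1,"xyz":[0,0,0.002],"yaw":0},{"grip":-1,"xyz":[0,0,0.002],"yaw":0},{"grip":-1,"xyz":[0,0,0.002],"yaw":0}]'
python3 s.py
```

```text
time_s: 6.97
ee_pos: [0.4782, 0.2134, 0.1018]
orientation: [0.495, 0.869, 0.0, 0.0]
contact_force: [-5.4, -1.9, 15.9]
width: 0.0003
gripper_force: 7.8
t 6.9667 view mm [ -4.1   2.2 101.8] yaw_y 0.29 z [ 0.001 -0.    -1.   ] F_view [-5.6  1.1 15.9] w 0.0002865271151745219 j [ 0.2   0.49  1.69 -0.    0.96 -0.34]
```

The cover is seated: contact force rises sharply with the fingertips at z = 79.8 mm. I'll lift and move above the rocker.

```bash
python3 -m crank '[{"grip":-1,"xyz":[0,0,-0.004],"yaw":0},{"grip":-1,"xyz":[0,0,-0.015],"yaw":0},{"grip":-1,"xyz":[0,0,-0.035],"yaw":0},{"grip":-1,"xyz":[0,0,-0.05],"yaw":0},{"grip":-1,"xyz":[0.01,-0.02,-0.05],"yaw":0},{"grip":-1,"xyz":[0.02,-0.045,-0.05],"yaw":0},{"grip":-1,"xyz":[0.032,-0.07,-0.05],"yaw":0},{"grip":-1,"xyz":[0.036,-0.081,-0.05],"yaw":0},{"grip":-1,"xyz":[0.036,-0.081,-0.05],"yaw":0},{"grip":-1,"xyz":[0.036,-0.081,-0.05],"yaw":0}]'
python3 s.py; python3 - <<'E'
from h import *
q=np.load('q.npy')
for n,x,y in(('side',270,90),('top',220,110)):
    a=cam(n)['pixels'][y:y+200,x:x+200,::-1]; globals()[n]=cv2.resize(a,(400,400),interpolation=2)
cv2.imwrite('pics/b3.png',np.hstack([side,top]))
E
```

```text
time_s: 7.8
ee_pos: [0.3907, 0.2032, 0.1512]
orientation: [0.495, 0.869, 0.001, 0.001]
contact_force: [0.1, -0.5, 0.6]
width: 0.0003
gripper_force: 0.0
t 7.8 view mm [-84.8  37.6 151.2] yaw_y 0.28 z [ 0.002 -0.001 -1.   ] F_view [-0.2 -0.4  0.6] w 0.0003471278611783878 j [ 0.21  0.26  1.89  0.    0.99 -0.32]
```

View pics/b3.png

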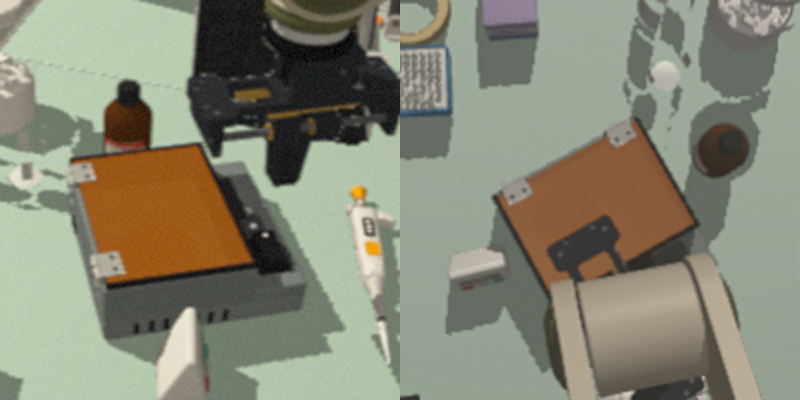

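The side crop shows the cover flat on the box, with the closed fingers above the strip at about (283,175). Now I'll descend to the rocker.

```bash
python3 -m crank '[{"grip":-1,"xyz":[0,0,0.006],"yaw":0},{"grip":-1,"xyz":[0,0,0.015],"yaw":0},{"grip":-1,"xyz":[0,0,0.025],"yaw":0},{"grip":-1,"xyz":[0,0,0.034],"yaw":0},{"grip":-1,"xyz":[0,0,0.042],"yaw":0},{"grip":-1,"xyz":[0,0,0.048],"yaw":0},{"grip":-1,"xyz":[0,0,0.053],"yaw":0},{"grip":-1,"xyz":[0,0,0.056],"yaw":0},{"grip":-1,"xyz":[0,0,0.058],"yaw":0},{"grip":-1,"xyz":[0,0,0.058],"yaw":0}]'
python3 s.py; python3 - <<'E'
from h import *
a=cam('side')['pixels'][140:250,340:450,::-1]; cv2.imwrite('pics/b4.png',cv2.resize(a,(550,550),interpolation=2))
E
```

```text
time_s: 8.73
ee_pos: [0.3901, 0.2031, 0.0922]
orientation: [0.495, 0.869, -0.0, -0.0]
contact_force: [-0.4, 0.3, 1.0]
width: 0.0005
gripper_force: 0.0
t 8.7333 view mm [-85.4  37.8  92.2] yaw_y 0.28 z [-0.  0. -1.] F_view [-0.2  0.5  1. ] w 0.0004939088605841781 j [ 0.21  0.36  1.94  0.    0.84 -0.32]
```

View pics/b4.png

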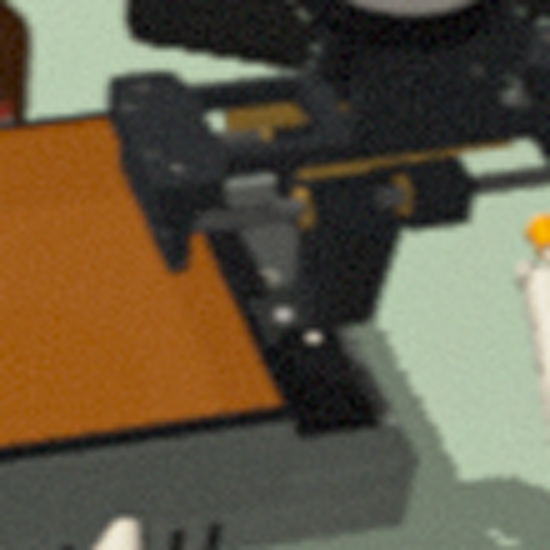

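The finger tip is around crop (340,320) and the rocker dot at (313,337), i.e. image (402.6,207.4). I'll check that against the model.

```bash
python3 - <<'E'
from h import *
q=np.load('q.npy'); c=cam('side'); co,s=np.cos(q[2]),np.sin(q[2])
W=lambda x,y,z: [q[0]+(co*x-s*y)/1e3,q[1]+(s*x+co*y)/1e3,z/1e3]
k=lambda *p:((proj(c,W(*p))[0]-[340,140])*5).round(0)
for y in(35,40,45,50): print('dot',y,k(-75.5,y,62))
for x in(-68,-103):
  for y in(29,47): print('tip',x,y,k(x,y,70.2))
for x in(-63.5,-87.5):print('rocker left end',x,k(x,75.5,54))
E
```

```text
dot 35 [304. 320.]
dot 40 [308. 328.]
dot 45 [312. 336.]
dot 50 [316. 345.]
tip -68 29 [284. 298.]
tip -68 47 [298. 327.]
tip -103 29 [365. 286.]
tip -103 47 [381. 315.]
rocker left end -63.5 [307. 407.]
rocker left end -87.5 [364. 399.]
```

Model agrees with the picture. Pressing slowly.

```bash
python3 -m crank '[{"grip":-1,"xyz":[0,0,0.0015],"yaw":0},{"grip":-1,"xyz":[0,0,0.003],"yaw":0},{"grip":-1,"xyz":[0,0,0.0045],"yaw":0},{"grip":-1,"xyz":[0,0,0.006],"yaw":0},{"grip":-1,"xyz":[0,0,0.007],"yaw":0},{"grip":-1,"xyz":[0,0,0.008],"yaw":0},{"grip":-1,"xyz":[0,0,0.009],"yaw":0},{"grip":-1,"xyz":[0,0,0.01],"yaw":0},{"grip":-1,"xyz":[0,0,0.0105],"yaw":0},{"grip":-1,"xyz":[0,0,0.011],"yaw":0}]'
python3 s.py
```

```text
time_s: 9.67
ee_pos: [0.3904, 0.203, 0.0815]
orientation: [0.496, 0.869, 0.0, 0.0]
contact_force: [1.4, -1.9, 2.2]
width: 0.0004
gripper_force: 1.2
t 9.6667 view mm [-85.1  37.6  81.5] yaw_y 0.27 z [ 0.001 -0.    -1.   ] F_view [ 0.3 -2.4  2.2] w 0.000403611531006834 j [ 0.21  0.38  1.95 -0.    0.81 -0.32]
```

Tip at 59.5 mm and the rocker is moving. Continuing down.

```bash
python3 -m crank '[{"grip":-1,"xyz":[0,0,0.0004],"yaw":0},{"grip":-1,"xyz":[0,0,0.0008],"yaw":0},{"grip":-1,"xyz":[0,0,0.0012],"yaw":0},{"grip":-1,"xyz":[0,0,0.0016],"yaw":0},{"grip":-1,"xyz":[0,0,0.0019],"yaw":0},{"grip":-1,"xyz":[0,0,0.0022],"yaw":0},{"grip":-1,"xyz":[0,0,0.0025],"yaw":0},{"grip":-1,"xyz":[0,0,0.0027],"yaw":0},{"grip":-1,"xyz":[0,0,0.0028],"yaw":0},{"grip":-1,"xyz":[0,0,0.0028],"yaw":0}]'
python3 s.py
```

```text
time_s: 10.5
ee_pos: [0.3905, 0.203, 0.0794]
orientation: [0.495, 0.869, 0.0, 0.001]
contact_force: [-1.8, -5.4, 13.1]
width: 0.0005
gripper_force: 6.7
t 10.5 view mm [-85.   37.4  79.4] yaw_y 0.29 z [ 0.001 -0.001 -1.   ] F_view [-4.3 -3.7 13.1] w 0.0005124468766902067 j [ 0.21  0.38  1.95 -0.    0.81 -0.32]
```

Hard stop at 57.4 mm, which matches "on". I'll add a slight extra press, then lift and back off.

```bash
python3 -m crank '[{"grip":-1,"xyz":[0,0,0.0004],"yaw":0},{"grip":-1,"xyz":[0,0,0.0007],"yaw":0},{"grip":-1,"xyz":[0,0,0.0007],"yaw":0},{"grip":-1,"xyz":[0,0,-0.003],"yaw":0},{"grip":-1,"xyz":[0,0,-0.015],"yaw":0},{"grip":-1,"xyz":[0,0,-0.035],"yaw":0},{"grip":-1,"xyz":[0,0,-0.06],"yaw":0},{"grip":-1,"xyz":[0,0,-0.085],"yaw":0},{"grip":-1,"xyz":[0,0,-0.11],"yaw":0},{"grip":-1,"xyz":[0,0,-0.125],"yaw":0}]'
python3 -m crank '[{"grip":-1,"xyz":[0.02,0,-0.01],"yaw":0},{"grip":-1,"xyz":[0.05,0,-0.03],"yaw":0},{"grip":-1,"xyz":[0.08,0,-0.05],"yaw":0},{"grip":-1,"xyz":[0.115,0,-0.05],"yaw":0},{"grip":-1,"xyz":[0.15,0,-0.05],"yaw":0},{"grip":-1,"xyz":[0.18,0,-0.05],"yaw":0},{"grip":-1,"xyz":[0.2,0,-0.05],"yaw":0},{"grip":-1,"xyz":[0.21,0,-0.05],"yaw":0},{"grip":-1,"xyz":[0.21,0,-0.05],"yaw":0},{"grip":-1,"xyz":[0.21,0,-0.05],"yaw":0}]'
python3 s.py; python3 - <<'E'
from h import *
a=cam('side')['pixels'][110:260,290:440,::-1];b=cam('top')['pixels'][140:290,240:390,::-1]
cv2.imwrite('pics/b5.png',np.hstack([cv2.resize(i,(400,400),interpolation=2) for i in(a,b)]))
E
```

```text
time_s: 11.33
ee_pos: [0.3901, 0.2034, 0.2056]
orientation: [0.495, 0.869, 0.001, 0.0]
contact_force: [0.1, 0.1, 1.0]
width: 0.0007
gripper_force: 0.0
time_s: 12.17
ee_pos: [0.2833, 0.3835, 0.2533]
orientation: [0.495, 0.869, -0.0, -0.0]
contact_force: [1.0, 0.1, 0.4]
width: 0.0004
gripper_force: 0.0
t 12.1667 view mm [-86.5 247.4 253.3] yaw_y 0.31 z [-0.001 -0.    -1.   ] F_view [ 0.9 -0.4  0.4] w 0.00039856391920965923 j [ 0.69  0.21  1.65 -0.    1.28  0.15]
```

View pics/b5.png

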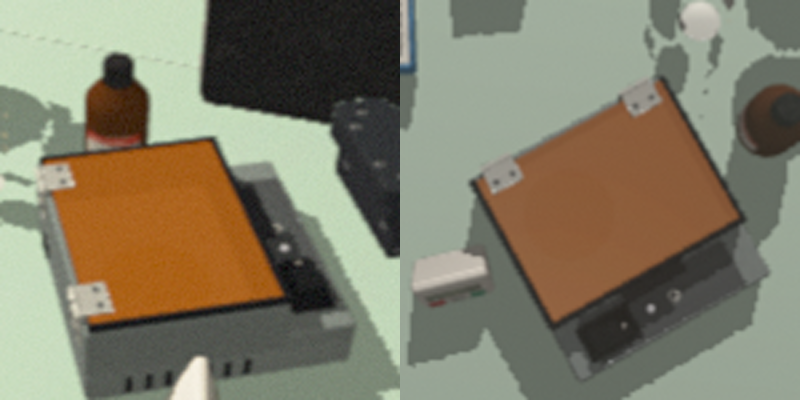

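The cover is flat on the box, the bystanders haven't moved, and the arm is clear. I'll do one numeric check on the rocker dot.

```bash
python3 - <<'E'
from h import *
q=np.load('q.npy'); c=cam('side'); co,s=np.cos(q[2]),np.sin(q[2])
W=lambda x,y,z: [q[0]+(co*x-s*y)/1e3,q[1]+(s*x+co*y)/1e3,z/1e3]
for y,z in((45,62),(43.5,57)): print(z,proj(c,W(-75.5,y,z))[0].round(1))
g=c['pixels'].mean(2); o=cv2.imread('pics/side0.png').mean(2)
for i in(o,g): print(i[203:213,396:408].round().astype(int))
E
```

```text
62 [402.4 207.2]
57 [401.8 208.5]
[[156 141 104  81  81  77  81  81  79  75  81  86]
 [103  98  79  76  77  74  74  72  74  71  73  77]
 [ 77  69  64  62  54  57  60  51  45  40  46  68]
 [ 52  41  38  34  44  80 111 102  54  28  37  56]
 [ 28  32  27  24  55 126 171 151  82  21  25  45]
 [ 31  31  24  32  43  83 113 100  54  32  26  36]
 [ 37  25  26  32  30  30  40  38  26  27  20  32]
 [ 26  29  26  25  27  23  24  27  30  28  29  26]
 [ 27  30  27  32  25  26  20  28  25  28  27  19]
 [ 13  23  29  23  25  30  23  26  28  28  33  26]]
[[168 151 104  62  58  57  75  86  84  86  87  94]
 [105  96  74  61  51  62  65  82  88  88  88  90]
 [ 58  60  54  53  54  59  69  83  83  83  83  87]
 [ 53  57  50  50  52  54  57  60  55  67  74  85]
 [ 41  35  36  39  51  69  73  53  36  43  48  69]
 [ 19  26  20  38  67  99 101  69  37  24  31  52]
 [ 17  18  26  25  44  62  63  44  34  31  35  43]
 [ 21  19  24  25  33  32  31  35  34  28  35  40]
 [ 22  23  31  29  31  31  33  30  32  34  35  30]
 [ 25  12  24  26  24  25  36  32  32  27  27  35]]
```

The dot moved from (402.2,207.0) to (401.5,208.0), as expected for "on". I'm handing in.

```bash
python3 -c "
from workcell import bot
print(bot.close_job())"
```

```text
the job is handed in; nothing more can be done
None
```

The amber cover is fully shut and the lamp's rocker was then pressed down to its on stop; the dishes and bystanders were not touched, and the job was handed in after about 12 s of the 42 s allowed.

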